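Height check of a divider tray under the gauge bar

ROBOT

A 7-joint arm with a two-finger parallel gripper is mounted at the origin on the work surface. World frame = base frame: x ahead of the robot, y to its left, z up, the work surface at z = 0. Lengths are in mm, angles in rad, forces in N, time in s.
With the tool pointing down it reaches from about 425 to 875 mm from the base axis. Payload 8.4 kg.
Tool frame: the origin (TCP) lies midway between the tips of the shut fingers; the grasp point (between the pads) lies 19 mm behind it (ctrl.hold_point_z is the distance from the TCP to the grasp point, in mm); z points along the fingers, y is the line along which they close (so a half turn about z gives the same grasp; the last joint's range is limited). The gripper opens to 85 mm and grips with 20 to 120 N. Pads are 22 mm wide; open, the fingers measure 114 mm over their backs; the gripper's body (76 mm by 85 mm) begins 54 mm behind the grasp point. The pads swing forward as they close: fully open they stand 13 mm farther back than shut.
Start: joints at [1.097, 0.333, 0.04, 1.465, -0.013, 1.343, -0.059], TCP at [237.932, -604.857, 231.308] pointing down, gripper open.
Joint ranges: [-2.58, 2.58], [-0.38, 2.09], [-1.3, 1.39], [0.25, 2.4], [-1.5, 4.64], [0.08, 2.09], [-2.65, 2.65]. Speed limits (rad/s): [2.22, 2.22, 2.79, 2.79, 3.14, 3.14, 3.14].

INTERFACE

Orientations are given as a unit quaternion [x, y, z, w].
In Python, from cell import ctrl gives the robot as it stands.
- The arm moves only by the shell command python3 shift.py 'ROWS'. ROWS is a JSON list of rows, 1 to 12 of them, each an object with the fields r (a list: a rotation vector rx, ry, rz in normalised numbers (1 is 4 rad)), pos (a list: dx, dy, dz in shares of the most that a row can go, 1 being 62.5 mm), aperture (the finger opening in mm); a field left out counts as zero (the opening has to be given); each row shifts and turns the commanded pose from where the row before left it, along the tool's axes as they then stand; what a row does not reach is not made up. A row lasts 1/8 s, in which the tool goes at most 62.5 mm and 0.188 rad, less where a joint would pass 70% of its speed; a pose out of reach is approached as far as the arm can. The fingers move at their own pace and stop on an object; the grip force is fixed at half the most. Time passes only in rows, so rows that do not move let the fingers close. It prints the time, the measured TCP pose, the force, the opening and the grip force at its end. No shift or turn number may pass 1 either way. Input that does not fit is refused with a message, and nothing moves.
- ctrl.sense(): the state, without advancing time (a new reading comes with each control period).
- ctrl.camera(name): name is "scene" or "top"; returns a dict with "frame" (480x640x3 uint8, red, green, blue), "fx", "fy", "cx", "cy" (pixels), "world_from_camera" (4x4, takes a point from camera to world coordinates). Camera axes: x right, y up, looking along -z (the intrinsics and any distortion apply to the point x, -y, -z); pixel columns grow to the right and rows downward; lengths in mm; the calibration is good to about 2 mm. A picture is of the moment at which its call begins. There is no depth.
- ctrl.close_job(): hands the job in; it is judged then, once.
The state is a dict: "clock": time; "qpos": joint angles; "joint_velocities": joint speeds; "effort": joint torques, N m; "position": TCP position; "ee_rot": TCP orientation; "force": force on the tool from outside, world axes, zero at the start; "wrist_torque": the same for the moment, N m; "opening": finger opening in mm; "grasp_force": force on a finger pad.
Only numpy, scipy, OpenCV 4.12 (cv2) and the standard library are available. Lean on these libraries where they do the work, as an engineer would, in place of code of your own. Each camera call takes 0.05 s, during which the arm holds its last target. There are 200 camera calls.

TASK

Check the handled divider tray for the drying oven: press its two divider inserts down into it so that they clear the height bar, slowly and without leaning hard on the tray, then slide it nose first between the guides and under the height bar until its nose meets the end stop. Never force it under the bar or ram the stop; hold it against the stop with a light push of about 10 N for half a second, then let go and leave it lying there between the guides, with everything else on the bench undisturbed.

Things in the scene. Friction and masses are not known exactly. Their poses are not given: they have to be found in the camera images.
- tray: Tray to check: open sheet-aluminium tray with a handle, 150 long (its x) x 110 wide (its y) x 40 mm high, 0.4 to 0.9 kg all told, flat on the bench. Origin: centre of its underside; +x to its nose (the end that goes under the bar first), z up. In it, one behind the other, two egg-crate divider inserts (69 x 101 mm) that slide straight up and down and stay where left.
- handle (a point): Middle of the tray's U handle: a round bar 10 mm thick along the tray's y, free over 66 mm between its arms, 28 mm above the bench, 133 mm behind the tray's origin (-x), its axis 58 mm from the tray's end wall.
- strap_front (a point): Point fixed to the tray (x = +36 mm): centre of the top of the front insert's strap once seated, 41 mm above the bench. The strap, a flat strip 26 (x) x 102 mm (y) across the insert's middle, is its highest part. At the start it stands an unmeasured 0 to 10 mm higher; it goes down against about 6 N of friction, then meets a hard seat.
- strap_rear (a point): The same for the rear insert (tray x = -36 mm); it stands proud by its own unmeasured 0 to 10 mm.
- gauge: Steel height gauge bolted to the bench, rigid. Origin: on the bench under the middle of the bar; +x is the way the tray goes through, z up. Two guides 24 mm high, inner faces at y = -57 and +57 mm (2 mm play each side of the tray), run from x = -60 to +145 mm; before them lead-in plates flare out to 73 mm from the centre line at x = -112 mm.
- bar (a point): Middle of the underside of the gauge's fixed bridge bar, 44 mm above the bench, at gauge x = 0: an insert more than 3 mm proud catches on it. Bar 16 (x) x 12 mm, top at 56 mm, lying across on posts outside the guides (screw heads up to 61 mm). With the tray on the stop its handle bar is at gauge x = -90 to -70 mm, on the entry side.
- stop_bracket: The end stop behind the guides, part of the gauge. This origin: on the bench at gauge x = +186 mm, axes as the gauge's; a bolted bracket that carries a clamped, adjustable steel stop plate 104 wide, 32 mm high. The plate's face, square to x, is 48 to 68 mm before this origin, as it was last clamped: not measured. The plate does not shift when pushed.
- bench: The bench; its cream top is at z = 0.
- spare_insert: Bystander beside the gauge: a loose divider insert, 69 x 101 x 38 mm. Origin: centre of its underside.
- weigh_cup: Bystander on the other side of the gauge: small aluminium cup, 54 mm across, 22 mm high.
- full_tray: Bystander: a tray of the same size without a handle, inserts seated, 150 x 110 x 41 mm.
- scissors: Bystander: scissors, about 165 mm long, 10 mm high, red handles. Origin near the pivot.
- jar: Bystander: amber jar, 60 mm across, 75 mm high.
- carton: Bystander: small cardboard box, 75 x 55 x 45 mm.
- tweezers: Bystander: steel tweezers, 120 mm long, 7 mm high.

How it is judged (in metres and radians):
On the way:
1. the tray has gone under the bar, flat on the bench, and its nose presses on the end stop with more than 4 N (x of tray in the frame of gauge above 0.0405 m and z of tray in the frame of gauge below 0.003 m and contact force between tray and stop_bracket above 4 N), for 0.4 s.
At the end, for the whole second after the job is handed in: After its check against the stop the tray lies flat and at rest between the guides, square to them within 0.06 rad, both insert straps at or past the bar (tray origin at least 40.5 mm past the bar), released (x of tray in the frame of gauge above 0.0405 m and y of tray in the frame of gauge between -0.004 and 0.004 m and z of tray in the frame of gauge below 0.003 m and angle between the x axis of tray and the x axis of gauge, either way round below 0.06 rad and linear speed of tray below 0.01 m/s); the robot touches nothing.
It fails at once if the tray is forced against the bar or guides or rammed into the stop (more than 25 N between tray and gauge) (contact force between tray and gauge above 25 N).
It fails at once if the tray is leaned on (more than 60 N between tray and bench) (contact force between tray and bench above 60 N).
It fails at once if a bystander is disturbed (moved more than 15 mm) (distance of any of spare_insert, weigh_cup, full_tray, scissors, jar, carton, tweezers from where it was at the start of the episode above 0.015 m).
It also fails if it takes over 64 s, if anything falls off the work surface, if the arm or the gripper's body presses on something with over 40 N, if the wrist force passes 120 N, or if a joint passes its speed limit or range.

## Working session

There is one attempt and no reset: what is moved stays moved. The work goes in short steps, Python scripts to look and compute and a shell command to move; the robot and the scene stay as the last step left them, time stands still between calls to the robot, and variables do not carry over. Pictures are saved under pics/ and viewed, at most 10 in all, crops included, and the job is handed in when it is done.

```bash
ls; mkdir -p pics; python3 - <<'E'
from cell import ctrl
import cv2,numpy as np
for n in("scene","top"):
    c=ctrl.camera(n);cv2.imwrite(f"pics/{n}0.png",c["frame"][:,:,::-1])
    print(n,{k:c[k] for k in c if k!="frame"})
print(ctrl.sense())
E
```

```text
cell.py
pics
shift.py
scene {'fx': 469.88062200759634, 'fy': 469.88062200759634, 'cx': 322.8551614713707, 'cy': 236.6721006313886, 'world_from_camera': array([[ 4.40881364e-01, -6.49794811e-01,  6.19185211e-01,
         1.24985310e+03],
       [ 8.97519604e-01,  3.12193400e-01, -3.11438343e-01,
        -3.09855475e+02],
       [ 9.06548333e-03,  6.93038227e-01,  7.20843834e-01,
         8.49594416e+02],
       [ 0.00000000e+00,  0.00000000e+00,  0.00000000e+00,
         1.00000000e+00]])}
top {'fx': 501.6466489550033, 'fy': 501.6466489550033, 'cx': 322.96295429749495, 'cy': 244.35280647251383, 'world_from_camera': array([[-5.36893886e-04,  9.93714792e-01, -1.11940271e-01,
         4.16559321e+02],
       [-9.99899403e-01, -2.12008224e-03, -1.40245971e-02,
        -2.57086526e+00],
       [-1.41737722e-02,  1.11921480e-01,  9.93615965e-01,
         1.14660426e+03],
       [ 0.00000000e+00,  0.00000000e+00,  0.00000000e+00,
         1.00000000e+00]])}
{'clock': 0.1, 'qpos': array([ 1.09680367,  0.33381157,  0.03986356,  1.46618686, -0.0134166 ,
        1.34333829, -0.05851761]), 'joint_velocities': array([ 1.15403971e-03, -2.34387036e-05,  6.79309566e-05, -2.44220342e-03,
       -4.25009374e-04,  9.73235811e-05,  2.93987901e-03]), 'effort': array([ 3.61031227e-03, -6.60021043e+01,  1.37040831e+00, -4.06479871e+01,
        1.71913480e-02,  8.89642542e-03,  1.20061827e-05]), 'position': array([ 237.78160225, -604.48551737,  230.52664779]), 'ee_rot': array([ 9.82494954e-01,  1.86287731e-01, -1.75826625e-04, -7.17919328e-04]), 'force': array([ 0.37241457, -0.10610502,  0.58826065]), 'wrist_torque': array([-0.00807649, -0.00305591,  0.04104723]), 'grasp_force': 0.0, 'opening': 85.24471875054438}
```

View pics/top0.png

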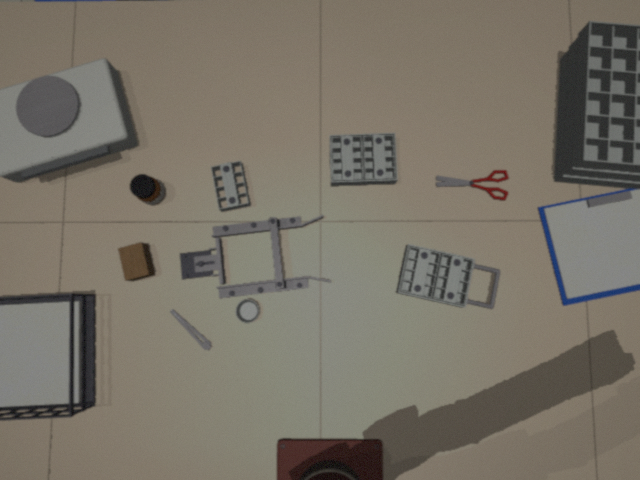

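View pics/scene0.png

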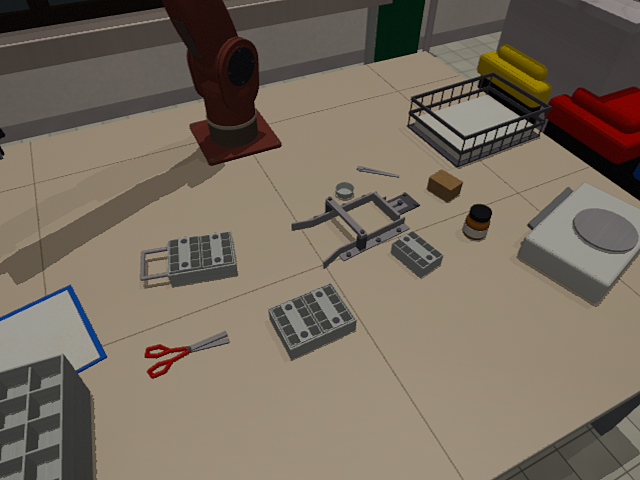

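```bash
cat > h.py <<'E'
import numpy as np,cv2
from cell import ctrl
def ray(c,u,v):
    T=c["world_from_camera"];d=T[:3,:3]@np.array([(u-c["cx"])/c["fx"],-(v-c["cy"])/c["fy"],-1]);return T[:3,3],d
def onz(c,u,v,z):
    o,d=ray(c,u,v);return (o+d*(z-o[2])/d[2])[:2]
def proj(c,p):
    T=c["world_from_camera"];q=T[:3,:3].T@(np.array(p)-T[:3,3]);return c["cx"]-c["fx"]*q[0]/q[2],c["cy"]+c["fy"]*q[1]/q[2]
def crop(f,x,y,w,h,s,name):
    cv2.imwrite(name,cv2.resize(f[y:y+h,x:x+w,::-1],None,fx=s,fy=s,interpolation=cv2.INTER_CUBIC))
E
python3 - <<'E'
from h import *
c=ctrl.camera("top");f=c["frame"]
a=cv2.resize(f[205:310,172:332],(800,525),interpolation=cv2.INTER_CUBIC)
b=cv2.resize(f[235:320,390:510],(800,567),interpolation=cv2.INTER_CUBIC)
cv2.imwrite("pics/g1.png",a[:,:,::-1]);cv2.imwrite("pics/t1.png",b[:,:,::-1])
hsv=cv2.cvtColor(f,cv2.COLOR_RGB2HSV);print(hsv[290,400],hsv[255,410],hsv[268,490],hsv[240,275])
E
```

```text
[90  5 99] [ 48  10 127] [ 0  5 93] [165   5 104]
```

View pics/g1.png

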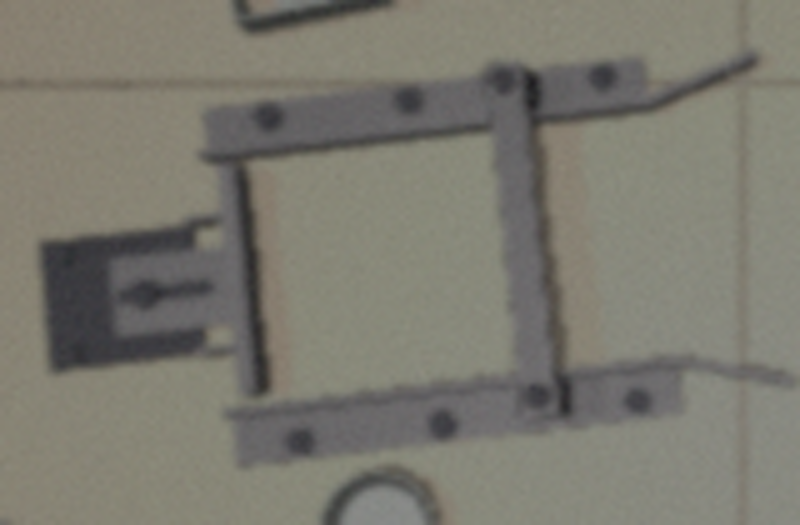

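View pics/t1.png

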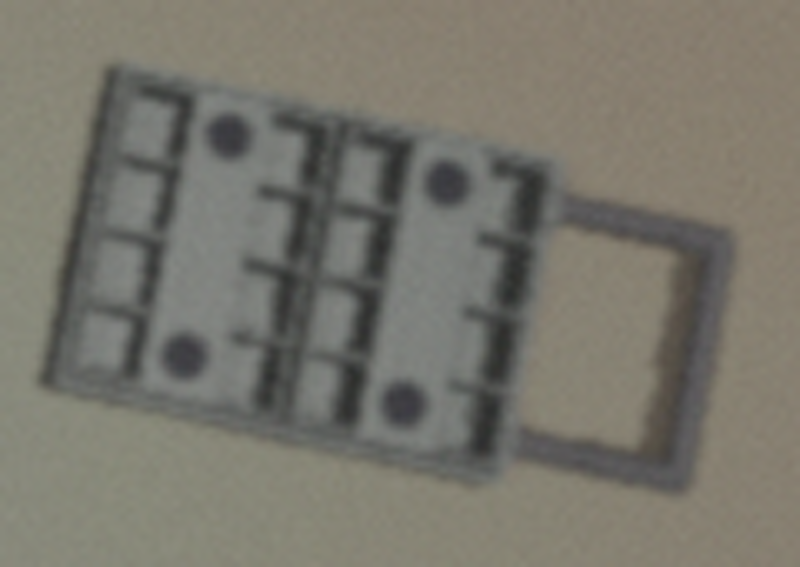

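```bash
python3 - <<'E'
from h import *
c=ctrl.camera("top")
G=lambda x,y,z:onz(c,(x+.5)/5-.5+172,(y+.5)/5-.5+205,z)
s=800/120
H=lambda x,y,z:onz(c,(x+.5)/s-.5+390,(y+.5)/s-.5+235,z)
an=lambda a,b:np.degrees(np.arctan2(*(b-a)[::-1]))
sa,sb=G(503,78,61),G(538,397,61);print("screws",sa,sb,np.linalg.norm(sa-sb),an(sb,sa),"mid",(sa+sb)/2)
u0,u1=G(205,157,24),G(650,106,24);l0,l1=G(225,410,24),G(690,360,24)
print("guides",u0,u1,l0,l1,an(u1,u0),an(l1,l0),np.linalg.norm(u1-u0))
d=(u0-u1)/np.linalg.norm(u0-u1);d2=(l0-l1)/np.linalg.norm(l0-l1);d=d+d2;d/=np.linalg.norm(d);n=np.array([-d[1],d[0]])
print("width",n@(u0-l0),n@(u1-l1),"centre n",n@(u0+u1+l0+l1)/4,n@(sa+sb)/2)
# bar edges z=56
b=[G(x,y,56) for x,y in((492,125),(515,385),(524,105),(548,370))]
print("bar along d",[float(d@p) for p in b],"screws",d@sa,d@sb,"guide ends",d@u0,d@l0,d@u1,d@l1)
f=[G(236,165,32),G(258,393,32)];print("stop face",[float(d@p) for p in f],[float(d@G(*p)) for p in ((250,165,0),(270,390,0))], an(f[1],f[0]))
t=[H(112,65,40),H(45,385,40),H(505,480,40),H(565,155,40)]
print("tray",t,[np.linalg.norm(t[i]-t[(i+1)%4]) for i in range(4)],np.mean(t,0),an(t[3],t[0]),an(t[2],t[1]))
ds=[H(*p,45) for p in((228,135),(184,357),(447,183),(403,404))];print("dots",ds,np.mean(ds[:2],0),np.mean(ds[2:],0),an(np.mean(ds[2:],0),np.mean(ds[:2],0)),np.linalg.norm(np.mean(ds[2:],0)-np.mean(ds[:2],0)))
print("handle",H(706,360,33),H(722,235,33),H(680,488,33))
E
```

```text
screws [592.40363711 124.06002015] [452.82808035 107.3985535 ] 140.56649854969115 6.807321383139893 mid [522.61585873 115.72928683]
guides [562.59107066 263.10282917] [585.38536361  61.60125882] [448.4023952  251.36358017] [470.5061913   43.20750554] 96.45398593509748 96.06144208658401 202.78674179085274
width -114.78788832752332 -116.199616660217 centre n -530.5178186133073 -532.1165162502662
bar along d [66.10872942155831, 67.31377193679108, 51.22395465174709, 52.38942986316945] screws 58.74841367303249 57.40005608423856 guide ends 200.2123508895092 200.98969471527025 -2.5732010841707122 -8.335447175317398
stop face [184.8666783026736, 183.9398614764311] [185.1020298872291, 185.00654825874255] 6.773705590211827
tray [array([ 540.89657696, -171.71733008]), array([ 435.068874  , -147.71536372]), array([ 404.01288069, -297.37492766]), array([ 510.63700649, -320.56506106])] [np.float64(108.51542334509617), np.float64(152.84783216732657), np.float64(109.11684786410532), np.float64(151.8923586753858)] [ 472.65383454 -234.34317063] 78.50881320766194 78.27687936984857
dots [array([ 517.02266675, -208.67833508]), array([ 444.0772526 , -192.63543399]), array([ 501.03899628, -280.15755032]), array([ 428.71662358, -263.65099804])] [ 480.54995968 -200.65688453] [ 464.87780993 -271.90427418] 77.59432728560093 72.95071493120318
handle [ 443.23621233 -366.62324541] [ 484.52948488 -373.50775657] [ 401.30082816 -356.48383292]
```

Careful with the scale: shifts go in shares of 62.5 mm and turns go in shares of 4 rad. That gives: 0.146 rad / 4 = 0.0365.

```bash
cat >> h.py <<'E'
from scipy.spatial.transform import Rotation as R
def go(x,y,z,yang):  # delta in tool axes; yang = wanted world angle (deg) of tool y
    s=ctrl.sense();r=R.from_quat(s["ee_rot"])
    t=np.radians(yang);ya=np.array([np.cos(t),np.sin(t),0]);za=np.array([0,0,-1.]);w=R.from_matrix(np.column_stack([np.cross(ya,za),ya,za]))
    print("t",round(s["clock"],2),"pos",s["position"].round(1),"F",s["force"].round(1),"open",s["opening"].round(1),"q",s["qpos"].round(2))
    print("rotvec",(r.inv()*w).as_rotvec().round(4),"d now axes",r.inv().apply(np.array([x,y,z])-s["position"]).round(1),"d wanted axes",w.inv().apply(np.array([x,y,z])-s["position"]).round(1))
E
python3 shift.py '[{"r":[0,0,0.0363],"aperture":0},{"r":[0,0,0.0363],"aperture":0},{"r":[0,0,0.0363],"aperture":0},{"r":[0,0,0.0365],"aperture":0},{"aperture":0},{"aperture":0}]'
python3 -c "
from h import *
go(465.1,-270.5,70,-101.8)"
```

```text
clock: 0.95
position: [238.0, -604.8, 231.2]
ee_rot: [0.995, -0.101, -0.0, -0.0]
force: [0.1, 0.0, -0.4]
opening: 0.2
grasp_force: 0.0Traceback (most recent call last):
  File "<string>", line 3, in <module>
    go(465.1,-270.5,70,-101.8)
    ~~^^^^^^^^^^^^^^^^^^^^^^^^
  File "h.py", line 15, in go
    print("t",round(s["clock"],2),"pos",s["position"].round(1),"F",s["force"].round(1),"open",s["opening"].round(1),"q",s["qpos"].round(2))
                                                                                              ^^^^^^^^^^^^^^^^^^
AttributeError: 'float' object has no attribute 'round'
```

```bash
sed -i 's/s\["opening"\].round(1)/round(s["opening"],1)/' h.py
python3 -c "
from h import *
go(465.1,-270.5,70,-101.8)"
```

```text
t 0.95 pos [ 238.  -604.8  231.2] F [ 0.1  0.  -0.4] open 0.2 q [ 1.03  0.33  0.12  1.47 -0.04  1.34 -0.62]
rotvec [-0.0002  0.0001  0.0031] d now axes [ 155.1 -373.2  161.2] d wanted axes [ 154.  -373.7  161.2]
```

In the tool's units: -41.7 mm is -0.6672, -41.5 mm is -0.664, 0.003 rad / 4 = 0.0008.

```bash
python3 shift.py '[{"r":[0,0,0.0008],"pos":[0.2736,-0.664,0],"aperture":0},{"pos":[0.2736,-0.664,0],"aperture":0},{"pos":[0.2736,-0.664,0],"aperture":0},{"pos":[0.2736,-0.664,0],"aperture":0},{"pos":[0.2736,-0.664,0],"aperture":0},{"pos":[0.2736,-0.664,0],"aperture":0},{"pos":[0.2736,-0.664,0.32],"aperture":0},{"pos":[0.2736,-0.664,0.64],"aperture":0},{"pos":[0.2752,-0.6672,0.64],"aperture":0},{"pos":[0,0,0.64],"aperture":0},{"pos":[0,0,0.336],"aperture":0},{"aperture":0}]'
python3 - <<'E'
from h import *
go(465.1,-270.5,60,-101.8)
c=ctrl.camera("scene");f=c["frame"];crop(f,120,180,160,120,5,"pics/s2.png")
E
```

```text
clock: 2.45
position: [465.0, -270.6, 68.9]
ee_rot: [0.995, -0.103, -0.001, -0.001]
force: [0.8, 0.0, -0.1]
opening: 0.1
grasp_force: 0.0
t 2.45 pos [ 465.  -270.6   68.9] F [ 0.8  0.  -0.1] open 0.1 q [ 0.58  0.26 -0.15  1.91  0.05  0.97 -1.37]
rotvec [-0.001   0.003  -0.0012] d now axes [ 0.1 -0.1  8.9] d wanted axes [ 0.  -0.1  8.9]
```

View pics/s2.png

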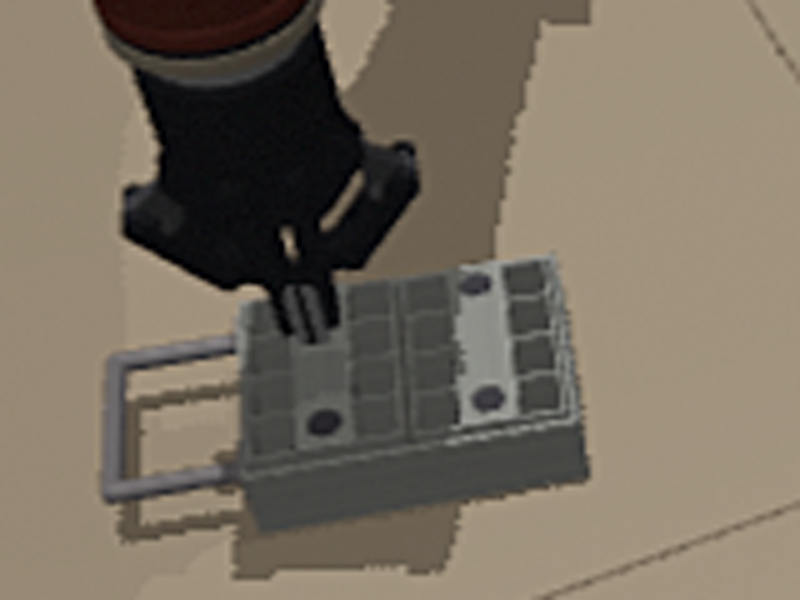

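The fingers hover over the middle of the rear strap (crop ~310,330), as wanted. Now down slowly.

In the tool's units: 4 mm is 0.064, 2 mm is 0.032.

```bash
python3 shift.py '[{"pos":[0,0,0.064],"aperture":0},{"pos":[0,0,0.064],"aperture":0},{"pos":[0,0,0.064],"aperture":0},{"pos":[0,0,0.032],"aperture":0},{"pos":[0,0,0.016],"aperture":0},{"pos":[0,0,0.016],"aperture":0},{"pos":[0,0,0.016],"aperture":0},{"pos":[0,0,0.016],"aperture":0},{"aperture":0}]'; python3 shift.py '[{"pos":[0,0,0.016],"aperture":0},{"pos":[0,0,0.016],"aperture":0},{"pos":[0,0,0.016],"aperture":0}]'
```

```text
clock: 3.62
position: [466.1, -271.2, 52.3]
ee_rot: [0.995, -0.104, -0.0, -0.0]
force: [0.1, 0.4, -0.0]
opening: -0.1
grasp_force: 0.0
clock: 4.0
position: [466.1, -271.2, 49.2]
ee_rot: [0.995, -0.104, -0.0, -0.0]
force: [-0.0, 0.6, 0.6]
opening: 0.2
grasp_force: 0.0
```

In the tool's units: 1 mm is 0.016.

```bash
for i in 1; do python3 shift.py '[{"pos":[0,0,0.016],"aperture":0},{"pos":[0,0,0.016],"aperture":0}]'; done; python3 shift.py '[{"pos":[0,0,0.016],"aperture":0},{"pos":[0,0,0.016],"aperture":0}]'; python3 shift.py '[{"pos":[0,0,0.016],"aperture":0},{"aperture":0}]'
```

```text
clock: 4.25
position: [466.1, -271.2, 47.3]
ee_rot: [0.995, -0.104, -0.0, -0.0]
force: [-1.0, 0.9, 5.4]
opening: -0.1
grasp_force: 2.6
clock: 4.5
position: [466.1, -271.3, 45.6]
ee_rot: [0.995, -0.104, 0.0, 0.0]
force: [-1.7, 1.7, 5.5]
opening: -0.1
grasp_force: 2.6
clock: 4.75
position: [466.1, -271.2, 44.5]
ee_rot: [0.995, -0.104, 0.0, -0.0]
force: [-2.1, -0.2, 4.4]
opening: 0.4
grasp_force: 2.2
```

In the tool's units: 1 mm is 0.016.

```bash
python3 shift.py '[{"pos":[0,0,0.016],"aperture":0},{"pos":[0,0,0.016],"aperture":0}]'; python3 shift.py '[{"pos":[0,0,0.016],"aperture":0},{"aperture":0}]';python3 shift.py '[{"pos":[0,0,0.008],"aperture":0},{"aperture":0}]'
```

```text
clock: 5.0
position: [466.1, -271.2, 42.5]
ee_rot: [0.995, -0.104, 0.0, -0.0]
force: [-2.3, -0.0, 5.2]
opening: 0.1
grasp_force: 2.6
clock: 5.25
position: [466.1, -271.2, 41.4]
ee_rot: [0.995, -0.104, 0.0, -0.0]
force: [-1.4, 1.1, 4.3]
opening: -0.0
grasp_force: 2.0
clock: 5.5
position: [466.1, -271.2, 41.1]
ee_rot: [0.995, -0.104, 0.0, 0.0]
force: [-2.5, 1.5, 6.6]
opening: 0.1
grasp_force: 3.5
```

In the tool's units: 0.5 mm is 0.008.

```bash
python3 shift.py '[{"pos":[0,0,0.008],"aperture":0},{"aperture":0}]'
```

```text
clock: 5.75
position: [466.2, -271.3, 41.1]
ee_rot: [0.995, -0.104, 0.0, 0.0]
force: [-4.2, 2.8, 12.2]
opening: 0.1
grasp_force: 6.1
```

In the tool's units: -24 mm is -0.384, -10 mm is -0.16.

```bash
python3 shift.py '[{"pos":[0,0,-0.08],"aperture":0},{"pos":[0,0,-0.16],"aperture":0},{"pos":[0,-0.384,0],"aperture":0},{"pos":[0,-0.384,0],"aperture":0},{"pos":[0,-0.384,0],"aperture":0},{"pos":[0,0,0.016],"aperture":0},{"pos":[0,0,0.016],"aperture":0},{"pos":[0,0,0.016],"aperture":0},{"pos":[0,0,0.016],"aperture":0},{"pos":[0,0,0.016],"aperture":0}]'; python3 shift.py '[{"pos":[0,0,0.016],"aperture":0},{"pos":[0,0,0.016],"aperture":0}]'; python3 shift.py '[{"pos":[0,0,0.016],"aperture":0},{"pos":[0,0,0.016],"aperture":0}]'; python3 shift.py '[{"pos":[0,0,0.016],"aperture":0},{"aperture":0}]'
```

```text
clock: 7.0
position: [480.9, -201.1, 50.2]
ee_rot: [0.995, -0.105, -0.0, -0.0]
force: [-0.7, -0.0, 0.1]
opening: -0.1
grasp_force: 0.0
clock: 7.25
position: [481.0, -200.8, 48.3]
ee_rot: [0.995, -0.104, -0.0, -0.0]
force: [-1.1, 0.2, 0.3]
opening: -0.0
grasp_force: 0.0
clock: 7.5
position: [481.0, -200.8, 46.3]
ee_rot: [0.995, -0.104, -0.0, -0.0]
force: [0.2, -0.6, 0.2]
opening: -0.2
grasp_force: 0.0
clock: 7.75
position: [481.0, -200.8, 45.3]
ee_rot: [0.995, -0.104, -0.0, -0.0]
force: [-0.3, 0.2, 0.5]
opening: 0.1
grasp_force: 0.0
```

In the tool's units: 1 mm is 0.016.

```bash
python3 shift.py '[{"pos":[0,0,0.016],"aperture":0},{"pos":[0,0,0.016],"aperture":0}]'; python3 shift.py '[{"pos":[0,0,0.016],"aperture":0},{"aperture":0}]';  python3 shift.py '[{"pos":[0,0,0.016],"aperture":0},{"aperture":0}]'
```

```text
clock: 8.0
position: [481.1, -200.8, 43.7]
ee_rot: [0.995, -0.104, 0.0, 0.0]
force: [-2.0, 1.5, 5.3]
opening: -0.0
grasp_force: 2.6
clock: 8.25
position: [481.1, -200.8, 42.5]
ee_rot: [0.995, -0.104, 0.0, 0.0]
force: [-1.5, 0.8, 4.5]
opening: 0.3
grasp_force: 2.2
clock: 8.5
position: [481.1, -200.8, 41.4]
ee_rot: [0.995, -0.104, 0.0, 0.0]
force: [-0.8, 0.0, 4.4]
opening: -0.0
grasp_force: 2.2
```

In the tool's units: 0.5 mm is 0.008.

```bash
python3 shift.py '[{"pos":[0,0,0.008],"aperture":0},{"aperture":0}]'; python3 shift.py '[{"pos":[0,0,0.0064],"aperture":0},{"aperture":0}]'
```

```text
clock: 8.75
position: [481.1, -200.8, 41.1]
ee_rot: [0.995, -0.104, 0.0, -0.0]
force: [-2.4, 0.2, 7.6]
opening: 0.2
grasp_force: 3.5
clock: 9.0
position: [481.1, -200.8, 41.1]
ee_rot: [0.995, -0.104, 0.0, 0.0]
force: [-4.5, 1.1, 11.5]
opening: 0.2
grasp_force: 5.7
```

In the tool's units: 42 mm is 0.672, 40 mm is 0.64.

```bash
python3 shift.py '[{"pos":[0,0,-0.16],"aperture":0},{"pos":[0,0,-0.4],"aperture":0},{"pos":[0,0,-0.4],"aperture":0},{"pos":[0,0.64,0],"aperture":40},{"pos":[0,0.672,0],"aperture":40},{"pos":[0,0.672,0],"aperture":40},{"pos":[0,0.672,0],"aperture":40},{"aperture":40},{"aperture":40}]'
python3 - <<'E'
from h import *
c=ctrl.camera("top");f=c["frame"]
b=cv2.resize(f[235:320,390:510],(800,567),interpolation=cv2.INTER_CUBIC);cv2.imwrite("pics/t3.png",b[:,:,::-1])
go(444.5,-365.5,10,-101.8)
E
```

```text
clock: 10.12
position: [446.7, -362.6, 100.3]
ee_rot: [0.995, -0.104, -0.0, -0.0]
force: [0.6, -0.0, 0.3]
opening: 40.2
grasp_force: 0.0
t 10.18 pos [ 447.1 -362.   100.4] F [-1.3  0.6 -0.2] open 40.2 q [ 0.68  0.29 -0.09  1.8   0.03  1.05 -1.2 ]
rotvec [-0.0007  0.     -0.0021] d now axes [-1.8  4.  90.4] d wanted axes [-1.8  3.9 90.4]
```

View pics/t3.png

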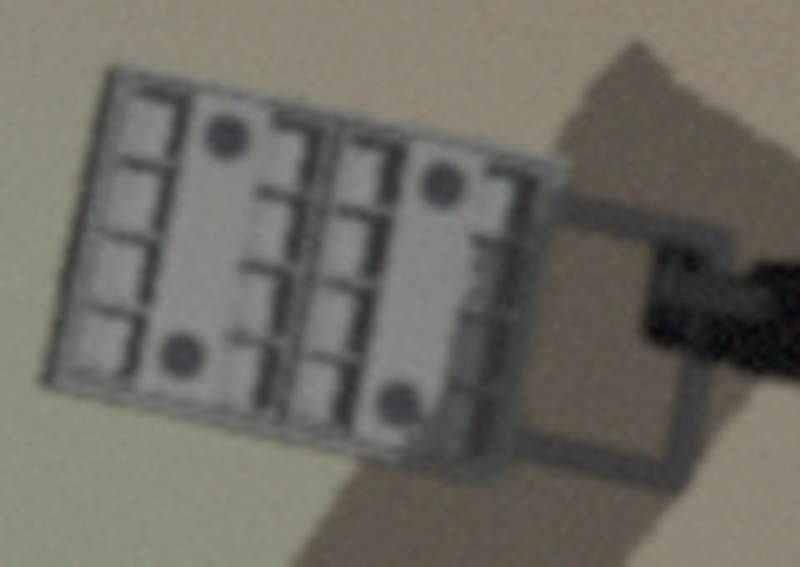

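The picture shows the tray unmoved, with the handle at crop (706,360) and the raised finger beside it, shifted by parallax. Now I go down onto the handle.

In the tool's units: 30 mm is 0.48, 15 mm is 0.24.

```bash
python3 shift.py '[{"pos":[-0.0288,0.0624,0],"aperture":40},{"pos":[0,0,0.48],"aperture":40},{"pos":[0,0,0.48],"aperture":40},{"pos":[0,0,0.24],"aperture":40},{"pos":[0,0,0.16],"aperture":40},{"pos":[0,0,0.08],"aperture":40},{"aperture":40},{"aperture":20},{"aperture":14},{"aperture":5},{"aperture":5},{"aperture":5}]'
python3 -c "
from h import *
go(444.5,-365.5,10,-101.8)"
```

```text
clock: 11.68
position: [444.4, -366.7, 11.0]
ee_rot: [0.995, -0.104, 0.0, 0.0]
force: [0.7, 1.5, 6.5]
opening: 8.2
grasp_force: 58.7
t 11.68 pos [ 444.4 -366.7   11. ] F [0.7 1.5 6.5] open 8.2 q [ 0.68  0.4  -0.08  1.86  0.04  0.88 -1.2 ]
rotvec [ 0.0002 -0.0008 -0.0034] d now axes [-0.1 -1.2  1. ] d wanted axes [-0.1 -1.2  1. ]
```

In the tool's units: -0.5 mm is -0.008, -0.08 rad / 4 = -0.02.

```bash
python3 shift.py '[{"pos":[0,0,-0.008],"aperture":5},{"r":[0,0,-0.02],"aperture":5},{"r":[0,0,-0.02],"aperture":5},{"r":[0,0,-0.02],"aperture":5},{"r":[0,0,-0.0208],"aperture":5},{"aperture":5}]'
python3 -c "
from h import *
go(559.7,-214.7,10.5,-83.5)"
```

```text
clock: 12.42
position: [444.6, -366.6, 11.0]
ee_rot: [0.998, 0.057, 0.001, 0.0]
force: [1.8, -0.0, 0.7]
opening: 7.7
grasp_force: 58.8
t 12.43 pos [ 444.6 -366.6   11. ] F [ 1.8 -0.   0.7] open 7.7 q [ 0.73  0.4  -0.14  1.86  0.07  0.88 -0.9 ]
rotvec [ 0.0003 -0.0011 -0.0001] d now axes [ 131.5 -138.     0.6] d wanted axes [ 131.5 -137.9    0.5]
```

```bash
python3 shift.py '[{"pos":[0.096,-0.096,0],"aperture":5},{"pos":[0.208,-0.224,0],"aperture":5},{"pos":[0.224,-0.24,0],"aperture":5},{"pos":[0.224,-0.24,0],"aperture":5},{"pos":[0.224,-0.24,0],"aperture":5},{"pos":[0.224,-0.24,0],"aperture":5},{"pos":[0.224,-0.24,0],"aperture":5},{"pos":[0.224,-0.24,0],"aperture":5},{"pos":[0.224,-0.224,0],"aperture":5},{"pos":[0.144,-0.144,0],"aperture":5},{"pos":[0.088,-0.08,0],"aperture":5},{"aperture":5}]'
python3 - <<'E'
from h import *
go(559.7,-214.7,10.5,-83.5)
c=ctrl.camera("top");f=c["frame"]
b=cv2.resize(f[190:310,270:430],(800,600),interpolation=cv2.INTER_CUBIC);cv2.imwrite("pics/t4.png",b[:,:,::-1])
E
```

```text
clock: 13.92
position: [558.9, -214.3, 11.0]
ee_rot: [0.998, 0.057, -0.0, 0.0]
force: [-2.0, -1.0, 5.5]
opening: 7.8
grasp_force: 59.5
t 13.93 pos [ 558.9 -214.3   11. ] F [-2.  -1.   5.5] open 7.8 q [ 0.46  0.45 -0.2   1.8   0.11  0.91 -1.25]
rotvec [0.0004 0.0008 0.0002] d now axes [0.8 0.5 0.5] d wanted axes [0.8 0.5 0.5]
```

View pics/t4.png

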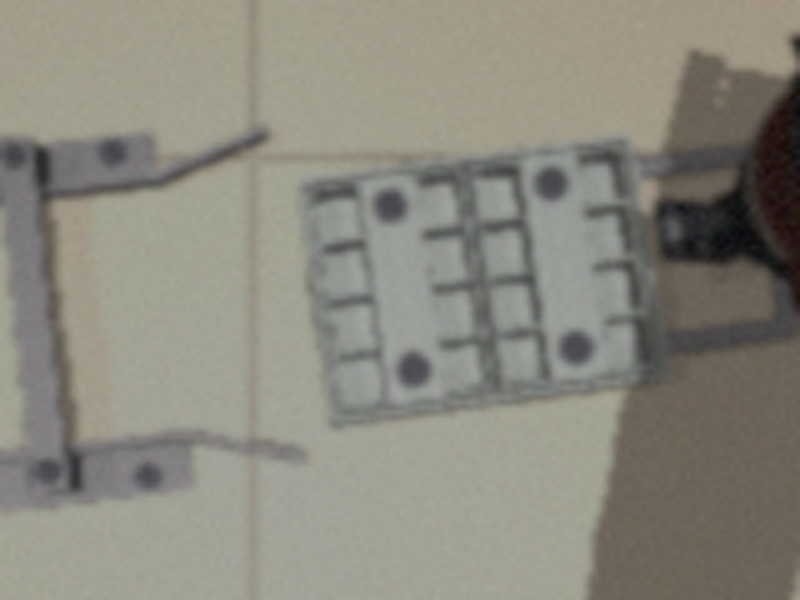

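```bash
python3 - <<'E'
from h import *
c=ctrl.camera("top")
G=lambda x,y,z:onz(c,(x+.5)/5-.5+270,(y+.5)/5-.5+190,z)
an=lambda a,b:np.degrees(np.arctan2(*(b-a)[::-1]))
O=np.array([522.,116.2]);t=np.radians(96.5);d=np.array([np.cos(t),np.sin(t)]);n=np.array([-d[1],d[0]])
L=lambda p:np.round([d@(p-O),n@(p-O)],1)
k=[G(*p,40) for p in((305,182),(333,424),(662,380),(630,142))]
print("rim",[L(p) for p in k],L(np.mean(k,0)),an(k[3],k[0]),an(k[2],k[1]))
q=[G(*p,41) for p in((390,206),(414,369),(551,184),(577,348))]
f,r=(q[0]+q[1])/2,(q[2]+q[3])/2;print("straps",L(f),L(r),an(r,f),an(q[1],q[0])+90,an(q[3],q[2])+90)
print("guide",[L(G(*p,24)) for p in((60,192),(158,182),(80,449),(195,434))],"flares",[L(G(*p,24)) for p in ((265,134),(302,456))])
print("tcp",L(ctrl.sense()["position"][:2]))
E
```

```text
rim [array([-126.3,  -46.4]), array([-126.1,   62.2]), array([-272.4,   59.5]), array([-272.2,  -47.5])] [-199.2    7. ] 96.93805505315042 97.54081310336579
straps [-163.5    5.5] [-235.9    4.3] 97.48689484729631 97.95277557772798 98.16126268263599
guide [array([-15.9, -57. ]), array([-60.5, -56.4]), array([-12.6,  59.5]), array([-64.5,  58.7])] flares [array([-111.1,  -72.7]), array([-110.9,   74. ])]
tcp [-332.6    0.9]
```

In the tool's units: -10 mm is -0.16, 1.7 mm is 0.0272, 0.0157 rad / 4 = 0.0039.

```bash
python3 shift.py '[{"r":[0,0,0.0039],"aperture":5},{"pos":[0.0272,-0.032,0],"aperture":5},{"pos":[0,-0.128,0],"aperture":5},{"pos":[0,-0.16,0],"aperture":5},{"pos":[0,-0.16,0],"aperture":5},{"pos":[0,-0.16,0],"aperture":5},{"pos":[0,-0.128,0],"aperture":5},{"pos":[0,-0.064,0],"aperture":5},{"aperture":5}]'
python3 - <<'E'
from h import *
c=ctrl.camera("top");f=c["frame"]
b=cv2.resize(f[195:315,240:400],(800,600),interpolation=cv2.INTER_CUBIC);cv2.imwrite("pics/t5.png",b[:,:,::-1])
go(559.7,-214.7,10.5,-83.5)
E
```

```text
clock: 15.15
position: [555.7, -162.7, 11.0]
ee_rot: [0.999, 0.049, 0.0, 0.0]
force: [-0.5, -2.3, 3.8]
opening: 7.7
grasp_force: 59.0
t 15.2 pos [ 555.7 -162.7   11. ] F [ 0.2 -2.4  4.2] open 7.5 q [ 0.39  0.42 -0.22  1.85  0.11  0.89 -1.35]
rotvec [-0.0001 -0.0002 -0.0157] d now axes [-1.  52.1  0.5] d wanted axes [-1.9 52.1  0.5]
```

View pics/t5.png

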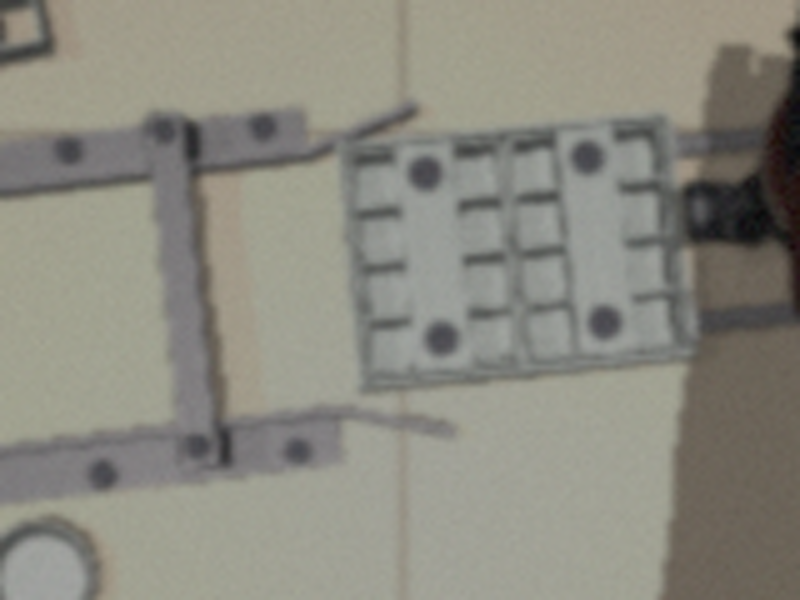

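```bash
cat > m.py <<'E'
from h import *
c=ctrl.camera("top")
G=lambda x,y,z:onz(c,(x+.5)/5-.5+240,(y+.5)/5-.5+195,z)
an=lambda a,b:np.degrees(np.arctan2(*(b-a)[::-1]))
O=np.array([522.,116.2]);t=np.radians(96.5);d=np.array([np.cos(t),np.sin(t)]);n=np.array([-d[1],d[0]])
L=lambda p:np.round([d@(p-O),n@(p-O)],1)
E
python3 - <<'E'
from m import *
k=[G(*p,40) for p in((345,142),(367,388),(694,350),(666,118))]
print("rim",[L(p) for p in k],L(np.mean(k,0)),an(k[3],k[0]),an(k[2],k[1]))
q=[G(*p,41) for p in((426,173),(443,339),(587,157),(605,322))]
f,r=(q[0]+q[1])/2,(q[2]+q[3])/2;print("straps",L(f),L(r),an(r,f),an(q[1],q[0])+90,an(q[3],q[2])+90)
print("guide",[L(G(*p,24)) for p in((0,192),(310,155),(30,438),(345,409))],"flares",[L(G(*p,24)) for p in ((415,108),(455,432))], "screws",L(G(164,129,61)),L(G(199,446,61)))
print("low screws",[L(G(*p,4)) for p in((68,150),(262,127),(103,474),(298,451))])
print("tcp",L(ctrl.sense()["position"][:2]))
# gray-mask refinement of the strap dots
f=c["frame"][195:315,240:400].astype(int).sum(2)
for x,y in((426,173),(443,339),(587,157),(605,322)):
    u,v=round((x+.5)/5-.5),round((y+.5)/5-.5);w=f[v-4:v+5,u-4:u+5];m=np.clip(np.median(w)-20-w,0,None);Y,X=np.mgrid[v-4:v+5,u-4:u+5]
    cx,cy=(m*X).sum()/m.sum()+240,(m*Y).sum()/m.sum()+195;print(L(onz(c,cx,cy,41)))
E
```

```text
rim [array([-78.3, -58.8]), array([-75.8,  51.5]), array([-221.1,   51.3]), array([-221.7,  -52.9])] [-149.2   -2.2] 94.16555857316587 96.55188515658911
straps [-112.1   -3.3] [-184.1   -2.4] 95.74760949501255 95.73621355221903 95.69430450989397
guide [array([ 79.9, -56.7]), array([-61.5, -57.3]), array([77.1, 55.5]), array([-64.5,  58.7])] flares [array([-111.1,  -73.1]), array([-112.2,   74.6])] screws [ -0.6 -70.3] [-1.4 69.3]
low screws [array([ 50.1, -75.6]), array([-40.1, -75.9]), array([48.9, 74.4]), array([-40.4,  74.2])]
tcp [-280.9   -1.9]
[-112.2  -40.6]
[-111.    33.5]
[-184.7  -39.4]
[-183.4   34.6]
```

In the tool's units: -4 mm is -0.064, -3 mm is -0.048, -0.0157 rad / 4 = -0.0039.

```bash
python3 shift.py '[{"r":[0,0,-0.0039],"aperture":5},{"pos":[0,-0.048,0],"aperture":5},{"pos":[0,-0.064,0],"aperture":5},{"pos":[0,-0.064,0],"aperture":5},{"pos":[0,-0.064,0],"aperture":5},{"aperture":5}]'; python3 - <<'E'
from m import *
s=ctrl.sense();print(s["force"],L(s["position"][:2]))
f=c["frame"].astype(int).sum(2)
D=[]
for x,a in((-93.5,-37),(-93.5,37),(-166,-37),(-166,37)):
    u,v=proj(c,[*(O+d*x+n*a),41]);u,v=round(u),round(v);w=f[v-4:v+5,u-4:u+5];m=np.clip(np.median(w)-20-w,0,None);Y,X=np.mgrid[v-4:v+5,u-4:u+5]
    p=onz(c,(m*X).sum()/m.sum(),(m*Y).sum()/m.sum(),41);D.append(p);print(L(p))
print(an(D[2]+D[3],D[0]+D[1]),an(D[1],D[0])+90,an(D[3],D[2])+90)
E
```

```text
clock: 16.0
position: [554.0, -148.0, 11.0]
ee_rot: [0.998, 0.057, 0.0, 0.0]
force: [0.2, -3.5, 3.8]
opening: 7.5
grasp_force: 59.0
[ 0.59685962 -4.33596428  4.08476296] [-266.2   -1.9]
[-96.8 -39.3]
[-96.4  34.7]
[-169.6  -38.8]
[-169.    35.3]
96.08703688279417 96.13611136345303 96.03307351646328
```

In the tool's units: -5 mm is -0.08, -4 mm is -0.064, -0.008 rad / 4 = -0.002.

```bash
python3 shift.py '[{"r":[0,0,-0.002],"pos":[-0.0064,0,0],"aperture":5},{"pos":[0,-0.048,0],"aperture":5},{"pos":[0,-0.08,0],"aperture":5},{"pos":[0,-0.08,0],"aperture":5},{"pos":[0,-0.064,0],"aperture":5},{"aperture":5}]'; python3 - <<'E'
from m import *
s=ctrl.sense();print(s["force"],s["wrist_torque"],L(s["position"][:2]))
f=c["frame"].astype(int).sum(2)
D=[]
for x,a in((-79.5,-37),(-79.5,37),(-152,-37),(-152,37)):
    u,v=proj(c,[*(O+d*x+n*a),41]);u,v=round(u),round(v);w=f[v-4:v+5,u-4:u+5];m=np.clip(np.median(w)-20-w,0,None);Y,X=np.mgrid[v-4:v+5,u-4:u+5]
    p=onz(c,(m*X).sum()/m.sum(),(m*Y).sum()/m.sum(),41);D.append(p);print(L(p))
print(an(D[2]+D[3],D[0]+D[1]),an(D[1],D[0])+90,an(D[3],D[2])+90)
E
```

```text
clock: 16.8
position: [551.4, -131.0, 11.0]
ee_rot: [0.998, 0.061, 0.0, 0.0]
force: [0.8, -3.6, 3.4]
opening: 7.4
grasp_force: 59.1
[ 1.18203837 -3.40625034  4.81979908] [-0.87370511 -0.07783665 -0.09192104] [-248.9   -1.3]
[-79.6 -37.1]
[-79.6  36.7]
[-152.1  -37.3]
[-152.1   36.8]
96.5353819758964 96.5249586761087 96.4865158220301
```

In the tool's units: -5 mm is -0.08, -3 mm is -0.048.

```bash
python3 shift.py '[{"pos":[0,-0.048,0],"aperture":5},{"pos":[0.0008,-0.08,0],"aperture":5},{"pos":[0.0008,-0.08,0],"aperture":5},{"pos":[0.0008,-0.08,0],"aperture":5},{"pos":[0,-0.032,0],"aperture":5}]'; python3 shift.py '[{"pos":[0,-0.048,0],"aperture":5},{"pos":[0.0008,-0.08,0],"aperture":5},{"pos":[0.0008,-0.08,0],"aperture":5},{"pos":[0.0008,-0.08,0],"aperture":5},{"pos":[0,-0.032,0],"aperture":5}]'
```

```text
clock: 17.48
position: [549.1, -111.6, 11.0]
ee_rot: [0.998, 0.061, 0.0, 0.0]
force: [-0.0, -7.0, 3.2]
opening: 7.8
grasp_force: 59.1
clock: 18.1
position: [546.8, -91.8, 11.0]
ee_rot: [0.998, 0.061, 0.0, 0.0]
force: [1.0, -7.0, 3.8]
opening: 7.9
grasp_force: 59.1
```

In the tool's units: -5 mm is -0.08, -3 mm is -0.048.

```bash
python3 shift.py '[{"pos":[0,-0.048,0],"aperture":5},{"pos":[0.0008,-0.08,0],"aperture":5},{"pos":[0.0008,-0.08,0],"aperture":5},{"pos":[0.0008,-0.08,0],"aperture":5},{"pos":[0,-0.032,0],"aperture":5}]'; python3 shift.py '[{"pos":[0,-0.048,0],"aperture":5},{"pos":[0.0008,-0.08,0],"aperture":5},{"pos":[0.0008,-0.08,0],"aperture":5},{"pos":[0.0008,-0.08,0],"aperture":5},{"pos":[0,-0.032,0],"aperture":5}]';  python3 - <<'E'
from m import *
s=ctrl.sense();print(s["force"],s["wrist_torque"],L(s["position"][:2]))
E
```

```text
clock: 18.73
position: [544.5, -72.0, 11.0]
ee_rot: [0.998, 0.061, -0.0, 0.0]
force: [0.9, -8.1, 3.6]
opening: 7.9
grasp_force: 59.1
clock: 19.35
position: [542.2, -52.1, 11.0]
ee_rot: [0.998, 0.061, -0.0, 0.0]
force: [1.7, -8.0, 4.9]
opening: 7.7
grasp_force: 59.1
[ 1.46617568 -6.19879007  4.32946706] [-1.21213612 -0.14101571 -0.00232086] [-169.4   -1.1]
```

In the tool's units: -5 mm is -0.08, -3 mm is -0.048.

```bash
python3 shift.py '[{"pos":[0,-0.048,0],"aperture":5},{"pos":[0.0008,-0.08,0],"aperture":5},{"pos":[0.0008,-0.08,0],"aperture":5},{"pos":[0.0008,-0.08,0],"aperture":5},{"pos":[0,-0.032,0],"aperture":5}]'; python3 shift.py '[{"pos":[0,-0.048,0],"aperture":5},{"pos":[0.0008,-0.08,0],"aperture":5},{"pos":[0.0008,-0.08,0],"aperture":5},{"pos":[0.0008,-0.08,0],"aperture":5},{"pos":[0,-0.032,0],"aperture":5}]';  python3 shift.py '[{"pos":[0,-0.048,0],"aperture":5},{"pos":[0.0008,-0.08,0],"aperture":5},{"pos":[0.0008,-0.08,0],"aperture":5},{"pos":[0.0008,-0.08,0],"aperture":5},{"pos":[0,-0.032,0],"aperture":5},{"aperture":5}]'; python3 - <<'E'
from m import *
s=ctrl.sense();print(s["force"],s["wrist_torque"],L(s["position"][:2]))
f=c["frame"];b=cv2.resize(f[205:310,172:332],(800,525),interpolation=cv2.INTER_CUBIC);cv2.imwrite("pics/g6.png",b[:,:,::-1])
E
```

```text
clock: 20.02
position: [539.9, -32.4, 11.0]
ee_rot: [0.998, 0.061, -0.0, 0.0]
force: [1.5, -7.4, 5.5]
opening: 7.9
grasp_force: 59.1
clock: 20.65
position: [537.6, -12.5, 11.0]
ee_rot: [0.998, 0.061, -0.0, 0.0]
force: [1.9, -7.7, 5.0]
opening: 7.8
grasp_force: 59.1
clock: 21.4
position: [535.3, 7.5, 11.0]
ee_rot: [0.998, 0.061, -0.0, 0.0]
force: [1.6, -6.0, 5.1]
opening: 7.8
grasp_force: 59.2
[ 0.50904596 -6.34577057  5.15187937] [-1.28162066 -0.09393026 -0.03918289] [-109.5   -0.9]
```

View pics/g6.png

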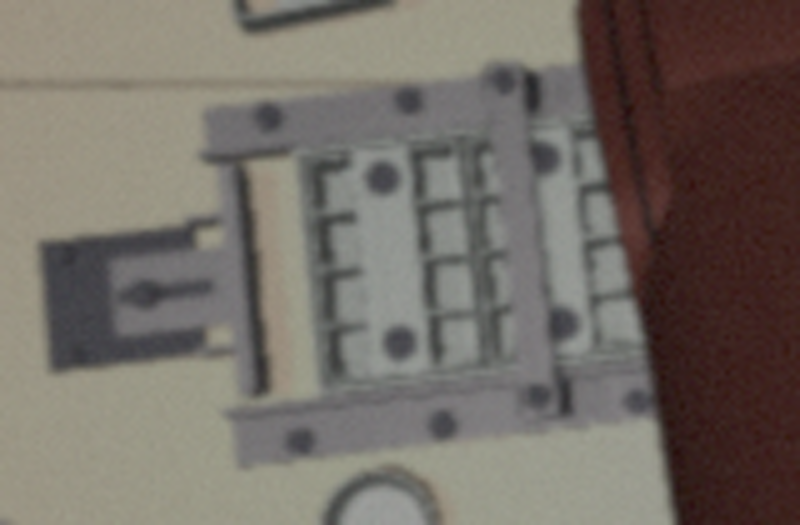

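The tray lies between the guides with its front strap past the bar. Its nose is at crop x≈310 and the stop face at ≈240, about 27 mm to go.

In the tool's units: -4 mm is -0.064, -3 mm is -0.048.

```bash
python3 shift.py '[{"pos":[0,-0.048,0],"aperture":5},{"pos":[0.0006,-0.064,0],"aperture":5},{"pos":[0.0006,-0.064,0],"aperture":5},{"pos":[0.0006,-0.048,0],"aperture":5},{"pos":[0,-0.032,0],"aperture":5},{"pos":[0,-0.016,0],"aperture":5},{"pos":[0,-0.016,0],"aperture":5}]'; python3 shift.py '[{"pos":[0.0005,-0.016,0],"aperture":5},{"pos":[0,-0.016,0],"aperture":5}]'; python3 shift.py '[{"pos":[0,-0.016,0],"aperture":5},{"pos":[0,-0.016,0],"aperture":5}]'
```

```text
clock: 22.32
position: [533.3, 24.7, 11.0]
ee_rot: [0.998, 0.06, -0.0, 0.001]
force: [0.1, -7.8, 5.3]
opening: 7.8
grasp_force: 59.2
clock: 22.58
position: [533.0, 26.7, 11.0]
ee_rot: [0.998, 0.061, -0.0, 0.001]
force: [1.4, -8.4, 5.9]
opening: 7.6
grasp_force: 59.2
clock: 22.82
position: [532.8, 28.7, 11.0]
ee_rot: [0.998, 0.06, -0.0, 0.001]
force: [0.7, -7.5, 5.5]
opening: 7.7
grasp_force: 59.2
```

In the tool's units: -1 mm is -0.016.

```bash
python3 shift.py '[{"pos":[0,-0.016,0],"aperture":5},{"pos":[0,-0.016,0],"aperture":5}]'; python3 shift.py '[{"pos":[0,-0.016,0],"aperture":5},{"pos":[0,-0.008,0],"aperture":5}]'; python3 shift.py '[{"pos":[0,-0.008,0],"aperture":5},{"pos":[0,-0.008,0],"aperture":5}]'
```

```text
clock: 23.08
position: [532.5, 30.7, 11.0]
ee_rot: [0.998, 0.06, -0.0, 0.001]
force: [0.8, -9.2, 6.3]
opening: 7.7
grasp_force: 59.2
clock: 23.32
position: [532.4, 32.2, 11.0]
ee_rot: [0.998, 0.06, -0.0, 0.001]
force: [1.2, -7.1, 6.1]
opening: 8.0
grasp_force: 59.2
clock: 23.58
position: [532.3, 33.1, 11.0]
ee_rot: [0.998, 0.06, -0.0, 0.001]
force: [-0.9, -8.0, 5.6]
opening: 7.5
grasp_force: 59.2
```

In the tool's units: -0.5 mm is -0.008.

```bash
python3 shift.py '[{"pos":[0,-0.008,0],"aperture":5},{"pos":[0,-0.008,0],"aperture":5}]'; python3 shift.py '[{"pos":[0,-0.008,0],"aperture":5},{"pos":[0,-0.008,0],"aperture":5}]';python3 shift.py '[{"pos":[0,-0.008,0],"aperture":5}]'
```

```text
clock: 23.82
position: [532.2, 34.1, 11.0]
ee_rot: [0.998, 0.06, -0.0, 0.001]
force: [1.4, -8.1, 5.8]
opening: 8.0
grasp_force: 59.2
clock: 24.08
position: [532.0, 35.1, 11.0]
ee_rot: [0.998, 0.06, -0.0, 0.001]
force: [0.5, -8.3, 5.8]
opening: 8.1
grasp_force: 59.3
clock: 24.2
position: [532.0, 35.6, 11.0]
ee_rot: [0.998, 0.06, -0.0, 0.001]
force: [0.5, -7.5, 5.0]
opening: 7.9
grasp_force: 59.3
```

Careful with the scale: shifts go in shares of 62.5 mm and turns go in shares of 4 rad. That gives: -0.5 mm is -0.008.

```bash
python3 shift.py '[{"pos":[0,-0.008,0],"aperture":5},{"pos":[0,-0.008,0],"aperture":5}]'; python3 shift.py '[{"pos":[0,-0.008,0],"aperture":5}]'; python3 shift.py '[{"pos":[0,-0.008,0],"aperture":5}]'
```

```text
clock: 24.45
position: [531.9, 35.8, 11.0]
ee_rot: [0.998, 0.06, -0.0, 0.001]
force: [1.4, -11.8, 5.9]
opening: 7.8
grasp_force: 59.3
clock: 24.58
position: [531.9, 35.8, 11.0]
ee_rot: [0.998, 0.06, -0.0, 0.001]
force: [0.7, -11.8, 5.9]
opening: 8.0
grasp_force: 59.4
clock: 24.7
position: [531.9, 35.8, 11.0]
ee_rot: [0.998, 0.06, -0.0, 0.002]
force: [2.2, -14.2, 6.1]
opening: 7.9
grasp_force: 59.4
```

In the tool's units: -0.5 mm is -0.008, -0.2 mm is -0.0032.

```bash
python3 shift.py '[{"pos":[0,-0.008,0],"aperture":5},{"pos":[0,-0.0032,0],"aperture":5},{"aperture":5},{"aperture":5},{"aperture":5},{"aperture":5},{"aperture":5}]'
```

```text
clock: 25.58
position: [531.9, 35.8, 11.0]
ee_rot: [0.998, 0.06, -0.0, 0.002]
force: [1.4, -15.4, 5.6]
opening: 8.0
grasp_force: 59.4
```

In the tool's units: 0.6 mm is 0.0096, 0.4 mm is 0.0064.

```bash
python3 shift.py '[{"pos":[0,0.0096,0],"aperture":5},{"pos":[0,0.0064,0],"aperture":5},{"aperture":12},{"aperture":20},{"aperture":35},{"aperture":35},{"aperture":35}]'; python3 shift.py '[{"pos":[0,0,-0.048],"aperture":35},{"pos":[0,0,-0.096],"aperture":35},{"pos":[0,0,-0.192],"aperture":35},{"pos":[0,0,-0.32],"aperture":35},{"pos":[0,0,-0.48],"aperture":35},{"pos":[0,0,-0.48],"aperture":35},{"pos":[0,0.64,-0.32],"aperture":35},{"pos":[0,0.8,0],"aperture":35},{"pos":[0,0.8,0],"aperture":35},{"pos":[0,0.8,0],"aperture":35},{"aperture":35}]'
python3 - <<'E'
from m import *
s=ctrl.sense();print(s["force"],s["position"])
f=c["frame"];b=cv2.resize(f[175:325,160:360],(800,600),interpolation=cv2.INTER_CUBIC);cv2.imwrite("pics/g7.png",b[:,:,::-1])
E
```

```text
clock: 26.45
position: [531.7, 39.0, 10.8]
ee_rot: [0.998, 0.061, -0.0, -0.0]
force: [0.7, -1.1, -0.2]
opening: 34.8
grasp_force: 0.0
clock: 27.82
position: [554.6, -155.0, 132.7]
ee_rot: [0.998, 0.057, 0.0, 0.001]
force: [0.5, 0.6, -0.6]
opening: 34.8
grasp_force: 0.0
[ 0.38871125 -0.05519712  0.2083326 ] [ 554.78587092 -151.953913    132.57992579]
```

View pics/g7.png

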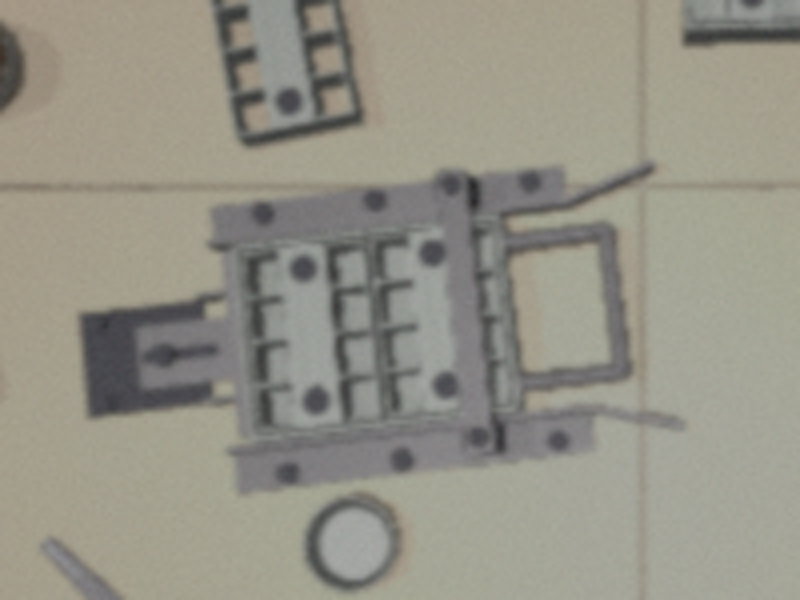

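The tray lies against the stop (nose at crop x≈240), centred between the guides and with both straps past the bar. The robot is clear of it and the neighbouring objects look undisturbed.

```bash
python3 shift.py '[{"aperture":35},{"aperture":35}]'; python3 -c "
from cell import ctrl
print(ctrl.close_job())"
```

```text
clock: 28.12
position: [555.1, -148.4, 132.2]
ee_rot: [0.998, 0.062, 0.0, -0.0]
force: [0.0, -0.2, 0.8]
opening: 35.1
grasp_force: 0.0
the job is handed in; nothing more can be done
None
```

I handed the job in at about 28 s: both inserts are seated, and the tray went under the bar, was held on the stop at roughly 8–15 N for over 0.5 s, and was released between the guides; no verdict came back.

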